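# Start and screw home the last leg of a footstool

## Task

Take the loose leg out of the carton and fit it into the one empty sleeve of the upturned footstool: lower it in line with the slanting sleeve until its thread meets the thread at the bottom, start the thread by feel, without forcing it, and screw the leg in until its collar sits fully home, flush on the rim of the sleeve. Let go of it there, and leave the drill, the glue bottle and the screwdriver where they are.

Things in the scene. Friction and masses are not known exactly. Their poses are not given: they have to be found in the camera images.
- leg_center (a point): The loose leg, 198 mm long, 0.25 kg, standing thread down in an end cell of the carton, about 90 mm of its wood clear of the rim. The point is on its axis, half-way along; z runs from the threaded end to the foot. From 73 to 186 mm above the threaded end it is round wood, 34 mm across (the part to grip); above that a rubber foot, 32 mm across, to 198 mm.
- leg_tip (a point): Centre of the leg's threaded end face; axes as leg_center. From here up: 0-22 mm thread, 28 mm core, 38 mm over the ridges; to 66 mm plain shank, 37 mm across; to 73 mm a collar, 55 mm across, whose underside comes to rest on the sleeve's rim. Where the ridges start round the axis is not known beforehand.
- socket: The empty aluminium sleeve, fixed: a well 68 mm deep, bore 40 mm, outside 54 mm across. Origin: centre of the well's bottom; z points out along its axis, which leans 25 degrees from vertical, outward from the stool's middle. Thread on the bottom 22 mm: right-handed (clockwise seen from above screws in), two starts, 20 mm per turn, about 1.2 mm play sideways, 2 mm along.
- socket_rim (a point): Centre of the sleeve's mouth; axes as socket. The last 6 mm widen to 48 mm. A leg put in stops with its end face 9 to 20 mm above the well's bottom, as its ridges happen to lie; turned backwards it climbs and within half a turn drops about 10 mm past the starts; then about half a turn clockwise brings it home: collar on the rim, end face 2 mm above the bottom.
- stool: The upturned footstool, fixed: grey seat 320 mm across, 30 mm thick, face down; origin at the centre of its underside on the bench. Three sleeves at 120 degrees lean outward, well bottoms 78 mm from the centre and 46 mm up; the empty one is on the -x side. The others hold legs screwed home, whose feet are about 165 mm from the centre and 230 mm up.
- carton: Open cardboard carton, fixed, 76 mm (its x) by 203 mm (its y) by 95 mm high, 4 mm walls and floor, three cells in a row along y, 65 mm apart. The origin is the centre of its underside. The leg stands in an end cell, on the +y side.
- drill: Cordless drill standing on its battery, 205 mm long, 220 mm high, 1.5 kg; loose bystander. The origin is the centre of its underside.
- glue_center (a point): White glue bottle, 60 mm across, 150 mm high, upright; loose bystander. This point is half-way up.
- screwdriver: Screwdriver lying on the bench, 210 mm long; loose bystander. Its x axis runs from handle to tip. The origin is the centre of its underside.

How it is judged:
By the outcome, as a careful person would: the job done as asked, in the order asked, and still so for the second after the job is handed in, with the robot touching nothing.
It also fails if it takes over 72 s, if anything falls off the work surface, if the arm or the gripper's body presses on something with over 40 N, if the wrist force passes 120 N, or if a joint passes its speed limit or range.

## Robot

A 6-joint arm with a two-finger parallel gripper is mounted at the origin on the work surface. World frame = base frame: x ahead of the robot, y to its left, z up, the work surface at z = 0. Lengths are in mm, angles in rad, forces in N, time in s.
With the tool pointing down it reaches from about 375 to 975 mm from the base axis. Payload 3.8 kg.
Tool frame: the origin (TCP) lies at the very end of the fingers, on their centre line; the grasp point (between the pads) lies 19 mm behind it (ctrl.grip_depth is the distance from the TCP to the grasp point, in mm); z points along the fingers, y is the line along which they close (so a half turn about z gives the same grasp; the last joint's range is limited). The gripper opens to 88 mm and grips with 3 to 60 N. Pads are 18 mm wide; open, the fingers measure 123 mm over their backs; the gripper's body (75 mm by 187 mm) begins 45 mm behind the grasp point.
Start: joints at [1.235, 0.264, 1.604, -0, 1.274, -0.037], TCP at [198.7, 645.086, 238.706] pointing down, gripper open.
Joint ranges: [-2.63, 2.63], [-0.94, 2.18], [0.31, 2.57], [-1.31, 4.45], [0, 2.66], [-2.55, 2.55]. Speed limits (rad/s): [2.57, 2.57, 3.14, 3.14, 3.14, 3.14].

## Interface

Orientations are given as a rotation vector (axis times angle).
In Python, from rig import ctrl gives the robot as it stands. The module is installed in compiled form; this text tells all that it offers.
- The arm moves only by the tool move_arm, never from a script. Its argument "increments" is a list of rows, each an object of numbers: "tx", "ty", "tz": the shift along the tool's x, y, z each as a share of 150 mm, from -1 to 1; "wx", "wy", "wz": the turn, a rotation vector about the tool's x, y, z each as a share of 0.5 rad, from -1 to 1. In form: [{"tx": .., "ty": .., "tz": .., "wx": .., "wy": .., "wz": ..}, ...]. A call has 1 to 12 rows; each row is the pose to reach, as a shift and turn from the pose commanded when the call began, along the tool's axes at that moment; what a row does not reach only later rows make up. A row lasts 1/12 s, in which the tool goes at most 41.7 mm and 7.16 degrees, less where a joint would pass 70% of its speed; a pose out of reach is approached as far as the arm can. A call with a number of a shift or a turn outside -1 to 1 is refused whole. A call with a gripper value outside its range is refused whole. "hand" is the opening, from 0 (shut) to 1 (fully open), set as the call begins (left out, the last holds). The fingers move at their own pace and stop on an object; "squeeze" is the grip in N (left out, the last holds). Time passes only in rows, so rows that repeat a pose let the fingers close. It gives the time, the measured TCP pose, the force, the opening and the grip force at its end, in the units of the state.
- ctrl.state(): the state, without advancing time (a new reading comes with each control period).
- ctrl.get_image(name): name is "side" or "top"; returns (picture, depth): 480x640x3 uint8, red, green, blue; 480x640 float32, mm along the optical axis (not along the pixel's ray), 0 where there is no reading.
- ctrl.camera_model(name): a dict with "mtx" (3x3 intrinsics, pixels), "distortion" ([k1, k2, p1, p2, k3] as OpenCV has them; the pictures are not rectified), "R" (3x3) and "t" (3): a world point X has camera coordinates R X + t. Camera axes: x right, y down, z forward; pixel columns grow to the right and rows downward; lengths in mm; the calibration is good to about 2 mm. A picture is of the moment at which its call begins. camera_model takes no time and is no camera call.
- ctrl.sign_off(): hands the job in; it is judged then, once.
Trained networks look in the newest picture that a camera, given by its name, has taken for a name from the list of things; names that differ only in an ending like _2 or _b are one class to them, and where a whole thing is asked for, a point or a joint stands for the part that bears it (a point fixed in the world has none). Each returns a list of dicts, best first, with "conf" (0 to 1); they miss things now and then, are a little off and sometimes report something else, mostly with a low value. They report only what shows in the picture. A call takes as long as a camera call.
- ctrl.recognise(camera, thing): "centre" ([x, y, z] in mm, in the coordinates of the camera as it stood for that picture, good to about 4 mm: the middle of the surface that is visible of it).
- ctrl.pinpoint(camera, thing): "centre" ([x, y, z] in mm, in the coordinates of the camera as it stood for that picture, good to about 4 mm: a listed point, or the origin of a listed thing).
The state is a dict: "clock": time; "joint_positions": joint angles; "joint_velocities": joint speeds; "joint_torque": joint torques, N m; "ee_pos": TCP position; "tcp_rot": TCP orientation; "wrist_force": force on the tool from outside, world axes, zero at the start; "torque": the same for the moment, N m; "width": finger opening in mm; "finger_force": force on a finger pad.
Only numpy, scipy, OpenCV 4.12 (cv2) and the standard library are available. Lean on these libraries where they do the work, as an engineer would, in place of code of your own. Each camera call takes 0.05 s, during which the arm holds its last target. There are 200 camera calls.

## Working session

There is one attempt and no reset: what is moved stays moved. The work goes in short steps, Python scripts to look and compute and a tool call to move; the robot and the scene stay as the last step left them, time stands still between calls to the robot, and variables do not carry over. Pictures are saved under pics/ and viewed, at most 10 in all, crops included, and the job is handed in when it is done.

Besides the shell and the picture viewer there is one more tool, called after "Call:" as name([rows], argument=value, ...), one row to a line, values as JSON. move_arm: Moves the arm, as the interface text tells. Its arguments: {"type":"object","properties":{"increments":{"type":"array","items":{"type":"object","properties":{"tx":{"type":"number","minimum":-1,"maximum":1},"ty":{"type":"number","minimum":-1,"maximum":1},"tz":{"type":"number","minimum":-1,"maximum":1},"wx":{"type":"number","minimum":-1,"maximum":1},"wy":{"type":"number","minimum":-1,"maximum":1},"wz":{"type":"number","minimum":-1,"maximum":1}}}},"hand":{"type":"number"},"squeeze":{"type":"number"}},"required":["increments"]}

```bash
mkdir -p pics; cat > h.py <<'E'
import numpy as np, cv2
from scipy.spatial.transform import Rotation as Ro
from rig import ctrl
def w(cam,p):
    m=ctrl.camera_model(cam); return np.array(m["R"]).T@(np.array(p)-np.array(m["t"]))
def rel(pos,rot):
    """target TCP pos & Rotation -> tool-frame shares relative to the current pose"""
    s=ctrl.state(); R=Ro.from_rotvec(s["tcp_rot"])
    d=R.inv().apply(np.array(pos)-s["ee_pos"]); r=(R.inv()*rot).as_rotvec()
    return np.round(d/150,3),np.round(r/.5,3)
def cloud(cam,depth):
    m=ctrl.camera_model(cam); v,u=np.mgrid[0:480,0:640]
    n=cv2.undistortPoints(np.stack([u.ravel(),v.ravel()],1).astype(np.float32)[:,None],np.array(m["mtx"]),np.array(m["distortion"]))[:,0]
    z=depth.ravel(); P=np.c_[n*z[:,None],z]
    return ((P-np.array(m["t"]))@np.array(m["R"])).reshape(480,640,3)
E
python3 - <<'E'
from h import *
for c in("side","top"):
    im,d=ctrl.get_image(c); cv2.imwrite(f"pics/{c}0.png",im[...,::-1]); np.save(c+"0.npy",d)
    m=ctrl.camera_model(c); print(c,w(c,[0,0,0]).round())
    for t in["leg_center","leg_tip","socket","socket_rim","stool","carton","drill","glue_center","screwdriver"]:
        print(t,[(w(c,x["centre"]).round(),round(x["conf"],2)) for x in ctrl.pinpoint(c,t)[:3]])
s=ctrl.state();print(s)
E
```

```text
side [ -36. -701.  964.]
leg_center [(array([683., 236., 101.]), 0.81)]
leg_tip []
socket [(array([ 518., -176.,   45.]), 0.66)]
socket_rim [(array([ 490., -168.,  103.]), 0.98), (array([ 491., -536.,   78.]), 0.35)]
stool [(array([ 598., -198.,   -4.]), 0.89)]
carton [(array([616., 224.,  -1.]), 0.71)]
drill [(array([474., 553.,   2.]), 0.62), (array([377.,  20.,   6.]), 0.31)]
glue_center [(array([ 490., -538.,   76.]), 0.8)]
screwdriver [(array([375.,  20.,   3.]), 0.95)]
top [ 344.   33. 1624.]
leg_center [(array([682., 240.,  98.]), 0.91)]
leg_tip [(array([682., 233.,   0.]), 0.72)]
socket [(array([ 520., -181.,   48.]), 0.58)]
socket_rim [(array([ 494., -169.,  109.]), 0.93), (array([473., 556.,  -4.]), 0.31)]
stool [(array([ 596., -200.,   -2.]), 0.82)]
carton [(array([619., 221.,  -0.]), 0.89)]
drill []
glue_center [(array([ 492., -539.,   79.]), 0.94)]
screwdriver [(array([374.,  15.,   3.]), 0.66), (array([ 491., -166.,  107.]), 0.42)]
{'clock': 1.0, 'joint_positions': array([ 1.23510672e+00,  2.63866143e-01,  1.60395538e+00, -8.55578480e-06,
        1.27367169e+00, -3.69035358e-02]), 'joint_velocities': array([-0.00013958, -0.00089404, -0.00093494, -0.00065656,  0.00165491,
        0.00074672]), 'joint_torque': array([-3.08856215e-04, -5.02073801e+01, -3.57265306e+01,  7.25144916e-02,
        1.84015167e-02, -1.85626584e-05]), 'ee_pos': array([198.7089483 , 645.11768434, 238.7526969 ]), 'tcp_rot': array([4.67580395e-01, 3.10657476e+00, 1.51117302e-04]), 'wrist_force': array([-0.10012791,  0.15563157,  0.20905671]), 'torque': array([ 0.005907  , -0.0208565 ,  0.00319875]), 'finger_force': 0.0, 'width': 88.37944025537631}
```

View pics/top0.png

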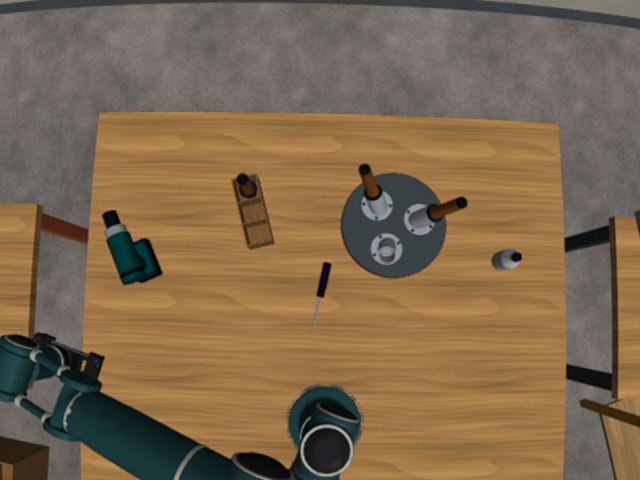

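View pics/side0.png

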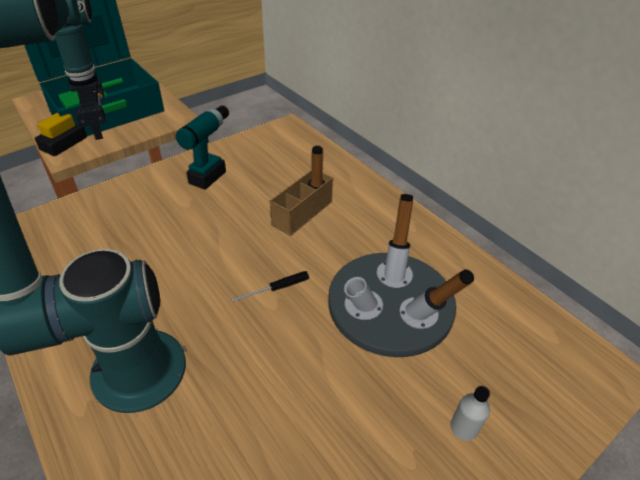

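The top view shows the loose leg at (245,183), the empty sleeve at (387,248), the stool at (393,225), the drill at (130,250), the screwdriver at (320,295) and the glue at (505,260). The side view agrees. Next I refine the leg and the sleeve from the depth images.

```bash
python3 - <<'E'
from h import *
from scipy.optimize import least_squares
for c in("top","side"):
    P=cloud(c,np.load(c+"0.npy")).reshape(-1,3)
    def near(p,r,z0,z1):
        return P[(np.hypot(P[:,0]-p[0],P[:,1]-p[1])<r)&(P[:,2]>z0)&(P[:,2]<z1)]
    f=near((682,238),40,185,215); print(c,"foot top",len(f),f.mean(0).round(1),np.median(f,0).round(1),f[:,:2].min(0),f[:,:2].max(0))
    for z0,z1 in((105,130),(130,160),(160,185)):
        f=near((682,238),40,z0,z1); print(" leg band",z0,len(f),f.mean(0).round(1) if len(f) else 0)
    f=near((597,-199),172,20,40)
    r=least_squares(lambda q:0,[0]) if 0 else None
    q=f[:,:2].astype(np.float32); print(" seat z",np.median(f[:,2]).round(1),"minCircle",cv2.minEnclosingCircle(q))
    f=near((492,-168),38,85,130); print(" rim n",len(f),f.mean(0).round(1),f.min(0).round(),f.max(0).round())
    for a in(45,285):
        p=np.array([597,-199])+165*np.array([np.cos(np.radians(a)),np.sin(np.radians(a))]); f=near(p,50,205,250); print(" foot",a,len(f),f.mean(0).round(1))
E
```

```text
top foot top 128 [682.  235.9 200. ] [681.  235.7 200.7] [666.4096556  220.86051931] [698.98291624 252.94921079]
 leg band 105 27 [672.7 228.7 118.8]
 leg band 130 30 [672.8 230.1 144.1]
 leg band 160 29 [672.4 230.1 172.1]
 seat z 31.0 minCircle ((594.041748046875, -201.1435089111328), 161.1090087890625)
 rim n 197 [ 498.1 -169.9  103.1] [ 468. -195.   86.] [ 529. -143.  126.]
 foot 45 173 [705.6 -93.2 223.2]
 foot 285 170 [ 626.  -348.2  223.6]
side foot top 109 [680.9 230.7 196.8] [680.8 229.  199.3] [667.41354559 216.36875604] [698.59628781 246.67081366]
 leg band 105 73 [677.4 225.3 117.7]
 leg band 130 96 [677.  226.1 145.1]
 leg band 160 81 [678.2 226.2 172.6]
 seat z 29.9 minCircle ((592.3223266601562, -201.084716796875), 160.92440795898438)
 rim n 363 [ 498.3 -171.5  100.1] [ 469. -199.   85.] [ 527. -141.  120.]
 foot 45 189 [701.8 -99.5 219.8]
 foot 285 253 [ 621.5 -355.   221. ]
```

Call:
move_arm([
  {"wz": 0.25},
  {"wz": 0.25},
], hand=1)

```text
invalid input at $.increments[0]: expected keys tx, ty, tz, wx, wy, wz
```

```bash
cat >> h.py <<'E'
def plan(pos,rot,p=None,R=None):
    """calls (rounded shares) that take the tool along a straight line to the target"""
    s=ctrl.state()
    if p is None: p,R=np.array(s["ee_pos"]),Ro.from_rotvec(s["tcp_rot"])
    for _ in range(12):
        d=R.inv().apply(np.array(pos)-p)/150; r=(R.inv()*rot).as_rotvec()/.5
        m=max(abs(d).max(),abs(r).max(),1)
        n=np.ceil(m-1e-6); d,r=(d/n).round(3),(r/n).round(3)
        print("t",d.tolist(),"w",r.tolist(),"->",end=" ")
        p=p+R.apply(d*150); R=R*Ro.from_rotvec(r*.5); print(p.round(1))
        if m<=1.001: break
    return p,R
def frame(z,y): 
    z=np.array(z,float);z/=np.linalg.norm(z);y=np.array(y,float);y-=z*(y@z);y/=np.linalg.norm(y)
    return Ro.from_matrix(np.c_[np.cross(y,z),y,z])
U=np.array([-np.sin(np.radians(25))*np.cos(np.radians(17)),np.sin(np.radians(25))*np.sin(np.radians(17)),np.cos(np.radians(25))])
S=np.array([518.9,-178.2,46])
RP=frame([0,0,-1],[np.cos(-1.305),np.sin(-1.305),0])
RS=frame(-U,[np.cos(-1.868),np.sin(-1.868),0])
E
python3 - <<'E'
from h import *
R0=frame([0,0,-1],[np.cos(.3),np.sin(.3),0])
p,R=plan([400,350,300],R0); p,R=plan([682,236,270],RP,p,R); plan([682,236,145],RP,p,R)
E
```

```text
t [-0.931, -0.743, -0.204] w [0.0, -0.0, 0.972] -> [299.4 497.5 269.3]
t [-0.585, -0.111, -0.102] w [0.0, -0.0, 0.486] -> [349.7 423.7 284.6]
t [-0.594, 0.033, -0.102] w [0.0, -0.0, 0.486] -> [400.  350.  299.9]
t [-0.32, 0.393, 0.05] w [-0.0, -0.0, 0.803] -> [470.5 321.5 292.4]
t [-0.141, 0.487, 0.05] w [-0.0, -0.0, 0.802] -> [541.  293.1 284.9]
t [0.06, 0.504, 0.05] w [-0.0, -0.0, 0.803] -> [611.6 264.6 277.4]
t [0.251, 0.44, 0.05] w [-0.0, -0.0, 0.802] -> [682.  236.  269.9]
t [0.0, 0.0, 0.833] w [-0.0, -0.0, 0.0] -> [682. 236. 145.]
```

Call:
move_arm([
  {"tx": -0.93, "ty": -0.74, "tz": -0.4, "wx": 0, "wy": 0, "wz": 0.97},
  {"tx": -0.93, "ty": -0.74, "tz": -0.4, "wx": 0, "wy": 0, "wz": 0.97},
  {"tx": -0.93, "ty": -0.74, "tz": -0.4, "wx": 0, "wy": 0, "wz": 0.97},
  {"tx": -0.93, "ty": -0.74, "tz": -0.4, "wx": 0, "wy": 0, "wz": 0.97},
  {"tx": -0.93, "ty": -0.74, "tz": -0.4, "wx": 0, "wy": 0, "wz": 0.97},
  {"tx": -0.93, "ty": -0.74, "tz": -0.4, "wx": 0, "wy": 0, "wz": 0.97},
], hand=1)

```text
clock: 1.5
ee_pos: [302.2, 495.7, 301.6]
tcp_rot: [1.205, 2.899, 0.006]
wrist_force: [-0.3, 0.5, 0.3]
width: 88.1
finger_force: 0.0
```

Call:
move_arm([
  {"tx": -0.585, "ty": -0.11, "tz": 0, "wx": 0, "wy": 0, "wz": 0.49},
  {"tx": -0.585, "ty": -0.11, "tz": 0, "wx": 0, "wy": 0, "wz": 0.49},
  {"tx": -0.585, "ty": -0.11, "tz": 0, "wx": 0, "wy": 0, "wz": 0.49},
  {"tx": -0.585, "ty": -0.11, "tz": 0, "wx": 0, "wy": 0, "wz": 0.49},
])

```text
clock: 1.83
ee_pos: [350.6, 423.3, 298.5]
tcp_rot: [-1.548, -2.733, 0.0]
wrist_force: [0.3, 0.2, 0.5]
width: 88.1
finger_force: 0.0
```

Call:
move_arm([
  {"tx": -0.595, "ty": 0.033, "tz": 0, "wx": 0, "wy": 0, "wz": 0.49},
  {"tx": -0.595, "ty": 0.033, "tz": 0, "wx": 0, "wy": 0, "wz": 0.49},
  {"tx": -0.595, "ty": 0.033, "tz": 0, "wx": 0, "wy": 0, "wz": 0.49},
  {"tx": -0.595, "ty": 0.033, "tz": 0, "wx": 0, "wy": 0, "wz": 0.49},
])

```text
clock: 2.17
ee_pos: [400.5, 350.4, 298.4]
tcp_rot: [-1.868, -2.525, -0.0]
wrist_force: [0.7, 0.3, -0.2]
width: 88.1
finger_force: 0.0
```

Call:
move_arm([
  {"tx": -0.32, "ty": 0.39, "tz": 0.05, "wx": 0, "wy": 0, "wz": 0.8},
  {"tx": -0.32, "ty": 0.39, "tz": 0.05, "wx": 0, "wy": 0, "wz": 0.8},
  {"tx": -0.32, "ty": 0.39, "tz": 0.05, "wx": 0, "wy": 0, "wz": 0.8},
  {"tx": -0.32, "ty": 0.39, "tz": 0.05, "wx": 0, "wy": 0, "wz": 0.8},
  {"tx": -0.32, "ty": 0.39, "tz": 0.05, "wx": 0, "wy": 0, "wz": 0.8},
])

```text
clock: 2.58
ee_pos: [469.2, 323.5, 290.7]
tcp_rot: [-2.327, -2.108, 0.001]
wrist_force: [1.1, 0.5, -0.1]
width: 88.3
finger_force: 0.0
```

Call:
move_arm([
  {"tx": -0.14, "ty": 0.49, "tz": 0.05, "wx": 0, "wy": 0, "wz": 0.8},
  {"tx": -0.14, "ty": 0.49, "tz": 0.05, "wx": 0, "wy": 0, "wz": 0.8},
  {"tx": -0.14, "ty": 0.49, "tz": 0.05, "wx": 0, "wy": 0, "wz": 0.8},
  {"tx": -0.14, "ty": 0.49, "tz": 0.05, "wx": 0, "wy": 0, "wz": 0.8},
  {"tx": -0.14, "ty": 0.49, "tz": 0.05, "wx": 0, "wy": 0, "wz": 0.8},
])

```text
clock: 3.0
ee_pos: [540.0, 294.6, 283.6]
tcp_rot: [-2.699, -1.606, 0.001]
wrist_force: [-0.2, -0.5, 0.2]
width: 88.2
finger_force: 0.0
```

```bash
python3 - <<'E'
from h import *
s=ctrl.state(); print(s["clock"],s["joint_positions"].round(3))
p,R=plan([682,236,270],RP)
E
```

```text
3.0 [4.580e-01 1.280e-01 1.683e+00 1.000e-03 1.332e+00 9.550e-01]
t [0.054, 0.509, 0.045] w [-0.001, 0.0, 0.808] -> [610.9 265.3 276.7]
t [0.25, 0.447, 0.045] w [-0.001, 0.001, 0.807] -> [682.  236.  269.9]
```

Call:
move_arm([
  {"tx": 0.055, "ty": 0.51, "tz": 0.045, "wx": 0, "wy": 0, "wz": 0.81},
  {"tx": 0.055, "ty": 0.51, "tz": 0.045, "wx": 0, "wy": 0, "wz": 0.81},
  {"tx": 0.055, "ty": 0.51, "tz": 0.045, "wx": 0, "wy": 0, "wz": 0.81},
  {"tx": 0.055, "ty": 0.51, "tz": 0.045, "wx": 0, "wy": 0, "wz": 0.81},
  {"tx": 0.055, "ty": 0.51, "tz": 0.045, "wx": 0, "wy": 0, "wz": 0.81},
])

```text
clock: 3.42
ee_pos: [611.2, 264.8, 277.1]
tcp_rot: [-2.967, -1.029, 0.0]
wrist_force: [0.2, -0.1, -0.5]
width: 88.2
finger_force: 0.0
```

Call:
move_arm([
  {"tx": 0.25, "ty": 0.445, "tz": 0.045, "wx": 0, "wy": 0, "wz": 0.8},
  {"tx": 0.25, "ty": 0.445, "tz": 0.045, "wx": 0, "wy": 0, "wz": 0.8},
  {"tx": 0.25, "ty": 0.445, "tz": 0.045, "wx": 0, "wy": 0, "wz": 0.8},
  {"tx": 0.25, "ty": 0.445, "tz": 0.045, "wx": 0, "wy": 0, "wz": 0.8},
  {"tx": 0.25, "ty": 0.445, "tz": 0.045, "wx": 0, "wy": 0, "wz": 0.8},
  {"tx": 0.25, "ty": 0.445, "tz": 0.045, "wx": 0, "wy": 0, "wz": 0.8},
])

```text
clock: 3.92
ee_pos: [681.6, 235.3, 270.9]
tcp_rot: [-3.113, -0.422, -0.001]
wrist_force: [0.8, 0.1, 0.2]
width: 88.1
finger_force: 0.0
```

```bash
python3 - <<'E'
from h import *
s=ctrl.state(); print(s["clock"],s["joint_positions"].round(3))
im,d=ctrl.get_image("side"); cv2.imwrite("pics/side1.png",cv2.resize(im[90:290,200:440,::-1],(720,600)))
P=cloud("side",d).reshape(-1,3); f=P[(np.hypot(P[:,0]-682,P[:,1]-236)<40)&(P[:,2]>105)&(P[:,2]<200)]; print(f.mean(0),len(f))
plan([682,235,145],RP)
E
```

```text
3.9167 [2.980e-01 3.340e-01 1.455e+00 1.000e-03 1.352e+00 1.599e+00]
[677.69527391 226.159433   154.21052774] 311
t [0.002, 0.003, 0.84] w [-0.001, -0.001, 0.005] -> [682.1 235.  145. ]
```

View pics/side1.png

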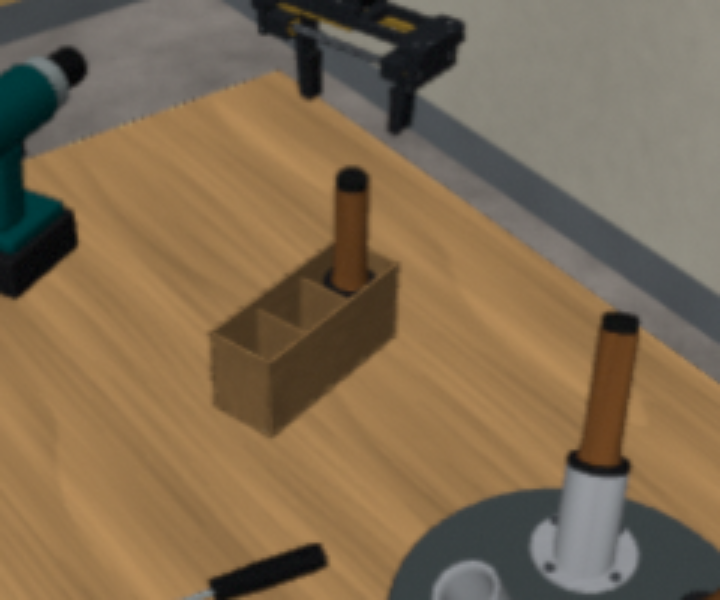

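The picture shows the fingers at (310,80) and (400,115), straddling the leg, whose foot is at (350,180). The grasp is centred, so I go down.

Call:
move_arm([
  {"tx": 0, "ty": 0, "tz": 0.3, "wx": 0, "wy": 0, "wz": 0},
  {"tx": 0, "ty": 0, "tz": 0.5, "wx": 0, "wy": 0, "wz": 0},
  {"tx": 0, "ty": 0, "tz": 0.7, "wx": 0, "wy": 0, "wz": 0},
  {"tx": 0, "ty": 0, "tz": 0.84, "wx": 0, "wy": 0, "wz": 0},
  {"tx": 0, "ty": 0, "tz": 0.84, "wx": 0, "wy": 0, "wz": 0},
  {"tx": 0, "ty": 0, "tz": 0.84, "wx": 0, "wy": 0, "wz": 0},
])

```text
clock: 4.47
ee_pos: [681.0, 234.4, 143.2]
tcp_rot: [3.114, 0.416, -0.005]
wrist_force: [1.0, -0.6, 1.6]
width: 87.9
finger_force: 0.0
```

Call:
move_arm([
  {"tx": 0, "ty": 0, "tz": 0, "wx": 0, "wy": 0, "wz": 0},
  {"tx": 0, "ty": 0, "tz": 0, "wx": 0, "wy": 0, "wz": 0},
  {"tx": 0, "ty": 0, "tz": 0, "wx": 0, "wy": 0, "wz": 0},
  {"tx": 0, "ty": 0, "tz": 0, "wx": 0, "wy": 0, "wz": 0},
  {"tx": 0, "ty": 0, "tz": 0, "wx": 0, "wy": 0, "wz": 0},
  {"tx": 0, "ty": 0, "tz": 0, "wx": 0, "wy": 0, "wz": 0},
  {"tx": 0, "ty": 0, "tz": 0, "wx": 0, "wy": 0, "wz": 0},
  {"tx": 0, "ty": 0, "tz": 0, "wx": 0, "wy": 0, "wz": 0},
  {"tx": 0, "ty": 0, "tz": 0, "wx": 0, "wy": 0, "wz": 0},
  {"tx": 0, "ty": 0, "tz": 0, "wx": 0, "wy": 0, "wz": 0},
], hand=0, squeeze=40)

```text
clock: 5.3
ee_pos: [682.6, 234.3, 144.2]
tcp_rot: [-3.114, -0.411, 0.0]
wrist_force: [-0.5, 1.8, 0.1]
width: 33.6
finger_force: 39.9
```

Call:
move_arm([
  {"tx": 0, "ty": 0, "tz": -0.2, "wx": 0, "wy": 0, "wz": 0},
  {"tx": 0, "ty": 0, "tz": -0.4, "wx": 0, "wy": 0, "wz": 0},
  {"tx": 0, "ty": 0, "tz": -0.6, "wx": 0, "wy": 0, "wz": 0},
  {"tx": 0, "ty": 0, "tz": -0.8, "wx": 0, "wy": 0, "wz": 0},
  {"tx": 0, "ty": 0, "tz": -1, "wx": 0, "wy": 0, "wz": 0},
  {"tx": 0, "ty": 0, "tz": -1, "wx": 0, "wy": 0, "wz": 0},
  {"tx": 0, "ty": 0, "tz": -1, "wx": 0, "wy": 0, "wz": 0},
])

```text
clock: 5.88
ee_pos: [683.7, 234.1, 296.0]
tcp_rot: [-3.114, -0.412, -0.006]
wrist_force: [0.2, 0.5, -2.8]
width: 33.0
finger_force: 39.9
```

```bash
python3 - <<'E'
from h import *
s=ctrl.state(); print(s["clock"],s["joint_positions"].round(3),s["ee_pos"],s["width"],s["wrist_force"])
# TCP above the sleeve: tip 30 mm outside the rim -> 98 above bottom, TCP 141 above tip
p,R=plan(S+U*(98+141),RS)
E
```

```text
5.8833 [ 0.296  0.325  1.422 -0.     1.391  1.604] [683.67938245 234.12699231 296.0000364 ] 32.999442748381675 [ 0.20187451  0.47376627 -2.81314268]
t [-0.782, 0.671, 0.071] w [-0.082, 0.281, 0.367] -> [596.6 106.5 284.9]
t [-0.652, 0.801, 0.0] w [-0.082, 0.28, 0.367] -> [509.4 -21.1 273.8]
t [-0.491, 0.907, -0.044] w [-0.082, 0.281, 0.367] -> [ 422.3 -148.6  262.5]
```

Call:
move_arm([
  {"tx": -0.78, "ty": 0.67, "tz": 0, "wx": -0.08, "wy": 0.28, "wz": 0.37},
  {"tx": -0.78, "ty": 0.67, "tz": 0, "wx": -0.08, "wy": 0.28, "wz": 0.37},
  {"tx": -0.78, "ty": 0.67, "tz": 0, "wx": -0.08, "wy": 0.28, "wz": 0.37},
  {"tx": -0.78, "ty": 0.67, "tz": 0, "wx": -0.08, "wy": 0.28, "wz": 0.37},
  {"tx": -0.78, "ty": 0.67, "tz": 0, "wx": -0.08, "wy": 0.28, "wz": 0.37},
  {"tx": -0.78, "ty": 0.67, "tz": 0, "wx": -0.08, "wy": 0.28, "wz": 0.37},
])

```text
clock: 6.38
ee_pos: [593.4, 105.1, 290.5]
tcp_rot: [3.11, 0.117, 0.216]
wrist_force: [0.7, 0.3, -3.5]
width: 33.4
finger_force: 39.9
```

Call:
move_arm([
  {"tx": -0.65, "ty": 0.8, "tz": 0, "wx": -0.08, "wy": 0.28, "wz": 0.37},
  {"tx": -0.65, "ty": 0.8, "tz": 0, "wx": -0.08, "wy": 0.28, "wz": 0.37},
  {"tx": -0.65, "ty": 0.8, "tz": 0, "wx": -0.08, "wy": 0.28, "wz": 0.37},
  {"tx": -0.65, "ty": 0.8, "tz": 0, "wx": -0.08, "wy": 0.28, "wz": 0.37},
  {"tx": -0.65, "ty": 0.8, "tz": 0, "wx": -0.08, "wy": 0.28, "wz": 0.37},
  {"tx": -0.65, "ty": 0.8, "tz": 0, "wx": -0.08, "wy": 0.28, "wz": 0.37},
])

```text
clock: 6.88
ee_pos: [507.9, -21.1, 281.8]
tcp_rot: [3.064, -0.172, 0.439]
wrist_force: [0.7, 0.1, -2.2]
width: 33.0
finger_force: 40.0
```

```bash
python3 - <<'E'
from h import *
s=ctrl.state(); print(s["clock"],s["joint_positions"].round(3),s["ee_pos"],s["width"],s["wrist_force"])
p,R=plan(S+U*(98+141),RS)
E
```

```text
6.8833 [-0.064 -0.27   2.083 -0.045  1.044  1.635] [507.93111439 -21.10560911 281.78543748] 33.01444632113947 [ 0.73647217  0.1455588  -2.21792702]
t [-0.492, 0.907, 0.013] w [-0.08, 0.295, 0.358] -> [ 422.4 -148.7  262.6]
```

Call:
move_arm([
  {"tx": -0.49, "ty": 0.907, "tz": 0.013, "wx": -0.08, "wy": 0.295, "wz": 0.358},
  {"tx": -0.49, "ty": 0.907, "tz": 0.013, "wx": -0.08, "wy": 0.295, "wz": 0.358},
  {"tx": -0.49, "ty": 0.907, "tz": 0.013, "wx": -0.08, "wy": 0.295, "wz": 0.358},
  {"tx": -0.49, "ty": 0.907, "tz": 0.013, "wx": -0.08, "wy": 0.295, "wz": 0.358},
  {"tx": -0.49, "ty": 0.907, "tz": 0.013, "wx": -0.08, "wy": 0.295, "wz": 0.358},
  {"tx": -0.49, "ty": 0.907, "tz": 0.013, "wx": -0.08, "wy": 0.295, "wz": 0.358},
  {"tx": -0.49, "ty": 0.907, "tz": 0.013, "wx": -0.08, "wy": 0.295, "wz": 0.358},
  {"tx": -0.49, "ty": 0.907, "tz": 0.013, "wx": -0.08, "wy": 0.295, "wz": 0.358},
])

```text
clock: 7.55
ee_pos: [425.0, -147.4, 264.6]
tcp_rot: [2.974, -0.439, 0.663]
wrist_force: [-0.1, -0.0, -2.1]
width: 33.1
finger_force: 40.0
```

```bash
python3 - <<'E'
from h import *
s=ctrl.state(); print(s["clock"],s["joint_positions"].round(3),s["ee_pos"],s["width"],s["wrist_force"])
plan(S+U*(98+141),RS)
R=Ro.from_rotvec(s["tcp_rot"]); print("tip expected",s["ee_pos"]+141*R.as_matrix()[:,2], "want",S+98*U)
for c in("side","top"):
    im,d=ctrl.get_image(c); np.save(c+"2.npy",d)
    if c=="side": cv2.imwrite("pics/side2.png",cv2.resize(im[170:350,270:480,::-1],(700,600),interpolation=cv2.INTER_CUBIC))
    for t in["leg_tip","leg_center","socket_rim"]: print(c,t,[(w(c,x["centre"]).round(1),round(x["conf"],2)) for x in ctrl.pinpoint(c,t)[:2]])
E
```

```text
7.55 [-0.436 -0.504  2.299  0.077  0.913  1.394] [ 425.03139058 -147.3960766   264.60346648] 33.07126439306905 [-0.09388105 -0.04564743 -2.08038866]
t [-0.019, 0.013, 0.006] w [-0.005, -0.004, 0.008] -> [ 422.4 -148.6  262.6]
tip expected [ 482.37453247 -164.58322064  136.94232847] want [ 479.29311834 -166.09096108  134.81816313]
side leg_tip [(array([ 486.3, -166.2,  136.7]), 0.92), (array([ 596.3, -196.7,    1.7]), 0.51)]
side leg_center [(array([ 444. , -157.5,  230.5]), 0.62)]
side socket_rim [(array([ 491.4, -168.7,  105.5]), 0.91)]
top leg_tip [(array([ 483.8, -166.8,  137.9]), 0.8), (array([ 522. , -178.9,   49. ]), 0.57)]
top leg_center [(array([ 444.9, -146.2,  226.1]), 0.95)]
top socket_rim [(array([ 492.1, -165.9,  108.7]), 0.77)]
```

View pics/side2.png

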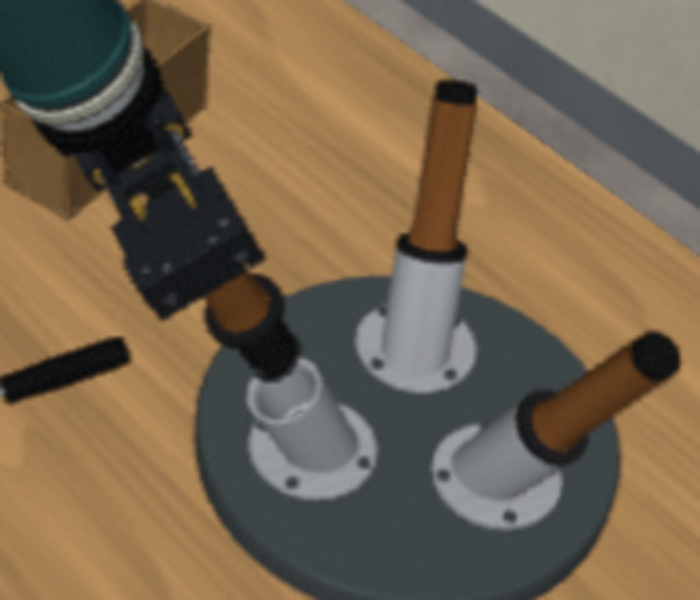

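The side crop shows the leg's thread end at (275,370) just above the sleeve mouth at (285,390), with the axes roughly in line. I fit both cylinders in the same depth clouds to get the sideways offset.

```bash
cat >> h.py <<'E'
from scipy.optimize import least_squares
def axfit(P,o,a,prof,tol=6,tilt=False):
    """P points; axis through o along a; prof: list of (s0,s1,radius). returns lateral shift of o (and tilt), in basis e1,e2"""
    e1=np.cross([0,0,1],a);e1/=np.linalg.norm(e1);e2=np.cross(a,e1)
    def res(q,P,r):
        aa=a+(q[2]*e1+q[3]*e2 if tilt else 0); oo=o+q[0]*e1+q[1]*e2
        v=P-oo; v=v-np.outer(v@aa,aa)/(aa@aa); return np.linalg.norm(v,axis=1)-r
    s=(P-o)@a; keep=[];rad=[]
    for s0,s1,r in prof:
        m=(s>s0)&(s<s1); Q=P[m]; d=np.abs(res(np.zeros(4),Q,r)); Q=Q[d<tol]; keep.append(Q); rad.append(np.full(len(Q),r))
    Q=np.vstack(keep);r=np.concatenate(rad)
    f=least_squares(lambda q:res(q,Q,r),np.zeros(4) if tilt else np.zeros(2),loss="soft_l1")if not tilt else least_squares(lambda q:res(q,Q,r),np.zeros(4),loss="soft_l1")
    q=f.x; return len(Q),q[0]*e1+q[1]*e2,(q[2]*e1+q[3]*e2 if tilt else np.zeros(3)),np.median(np.abs(f.fun))
E
python3 - <<'E'
from h import *
s=ctrl.state(); R=Ro.from_rotvec(s["tcp_rot"]); a=-R.as_matrix()[:,2]; tip=s["ee_pos"]-141*a
print("U",U.round(3),"a",a.round(3),s["ee_pos"].round(1))
for c in("side","top"):
    P=cloud(c,np.load(c+"2.npy")).reshape(-1,3)
    P0=cloud(c,np.load(c+"0.npy")).reshape(-1,3)
    for t in(False,True):
        n,d,da,m=axfit(P0,S,U,[(12,62,27)],tilt=t); print(c,"sleeve",n,d.round(1),da.round(3),m.round(2), "rim ctr",(S+68*U+d+68*da).round(1))
        n,d,da,m=axfit(P,tip,a,[(24,60,18.5),(67,72,27.5),(78,120,17)],tilt=t); print(c,"leg",n,d.round(1),da.round(3),m.round(2),"tip",(tip+d).round(1))
    f=P0[(np.abs((P0-S)@U-68)<4)&(np.linalg.norm(P0-S-68*U,axis=1)<32)]; print(" rim s range",len(f))
E
```

```text
U [-0.404  0.124  0.906] a [-0.406  0.123  0.905] [ 424.  -148.   264.3]
side sleeve 425 [0.5 0.5 0.2] [0. 0. 0.] 1.97 rim ctr [ 491.9 -169.3  107.8]
side leg 366 [ 4.6 -1.5  2.3] [0. 0. 0.] 0.77 tip [ 485.9 -166.9  139. ]
side sleeve 425 [1.7 0.8 0.6] [-0.034 -0.012 -0.014] 2.11 rim ctr [ 490.8 -169.8  107.3]
side leg 366 [ 5.5 -0.9  2.6] [-0.011 -0.008 -0.004] 0.73 tip [ 486.8 -166.3  139.3]
 rim s range 121
top sleeve 103 [0.5 1.6 0. ] [0. 0. 0.] 0.94 rim ctr [ 491.9 -168.2  107.6]
top leg 126 [ 3.  -1.1  1.5] [0. 0. 0.] 0.77 tip [ 484.3 -166.4  138.2]
top sleeve 103 [ 0.1  2.  -0.2] [ 0.01  -0.012  0.006] 0.93 rim ctr [ 492.2 -168.5  107.8]
top leg 126 [ 3.4 -0.5  1.6] [-0.004 -0.006 -0.001] 0.75 tip [ 484.6 -165.9  138.3]
 rim s range 91
```

```bash
python3 - <<'E'
from h import *
s=ctrl.state(); print(s["ee_pos"],s["wrist_force"])
S2=S+np.array([-3.3,2.3,-1.8])
p,R=plan(S2+U*(141+85),RS); plan(S2+U*(141+60),RS,p,R)
E
```

```text
[ 423.96233533 -148.01610261  264.3317655 ] [ 0.55113344  0.53180865 -2.80066531]
t [-0.042, -0.001, 0.093] w [-0.003, -0.004, 0.006] -> [ 424.2 -147.9  249. ]
t [0.0, 0.0, 0.167] w [0.0, -0.0, -0.0] -> [ 434.3 -151.   226.3]
```

Call:
move_arm([
  {"tx": -0.03, "ty": 0, "tz": 0.08, "wx": 0, "wy": 0, "wz": 0},
  {"tx": -0.03, "ty": 0, "tz": 0.08, "wx": 0, "wy": 0, "wz": 0},
  {"tx": -0.03, "ty": 0, "tz": 0.08, "wx": 0, "wy": 0, "wz": 0},
  {"tx": -0.03, "ty": 0, "tz": 0.08, "wx": 0, "wy": 0, "wz": 0},
  {"tx": -0.03, "ty": 0, "tz": 0.08, "wx": 0, "wy": 0, "wz": 0},
  {"tx": -0.03, "ty": 0, "tz": 0.08, "wx": 0, "wy": 0, "wz": 0},
])

```text
clock: 8.45
ee_pos: [425.0, -149.0, 252.3]
tcp_rot: [2.972, -0.442, 0.664]
wrist_force: [1.6, -0.2, -2.6]
width: 33.3
finger_force: 40.0
```

```bash
cat >> h.py <<'E'
def legoff(dist=141,look=("side","top")):
    s=ctrl.state(); R=Ro.from_rotvec(s["tcp_rot"]); a=-R.as_matrix()[:,2]; tip=s["ee_pos"]-dist*a
    print("t",round(s["clock"],2),"ee",s["ee_pos"].round(1),"F tool",R.inv().apply(s["wrist_force"]).round(1),"T tool",R.inv().apply(s["torque"]).round(2),"q",s["joint_positions"].round(2))
    v=s["ee_pos"]-S; k=v@U; print(" TCP along U",(k).round(1),"tip s",(k-dist).round(1),"lateral in tool",R.inv().apply(v-k*U).round(1),"tilt",np.cross(a,U).round(3))
    for c in look:
        im,d=ctrl.get_image(c); P=cloud(c,d).reshape(-1,3)
        n,d2,_,m=axfit(P,tip,a,[(24,60,18.5),(67,72,27.5),(78,120,17)]); n1,d1,_,m1=axfit(P,S,U,[(12,62,27)])
        L=tip+d2-S-d1; L=L-(L@U)*U; print(" ",c,n,n1,"tip off sleeve axis, tool xy",R.inv().apply(L).round(1))
    return im
E
python3 - <<'E'
from h import *
legoff()
E
```

```text
t 8.45 ee [ 425.  -149.   252.3] F tool [ 0.4 -0.3  3. ] T tool [-0.04 -0.62 -0.04] q [-0.44 -0.5   2.32  0.08  0.89  1.39]
 TCP along U 228.5 tip s 87.5 lateral in tool [-2.  -0.5 -0. ] tilt [ 0.     0.003 -0.   ]
  side 366 353 tip off sleeve axis, tool xy [2.4 2.4 0. ]
  top 131 93 tip off sleeve axis, tool xy [2.  1.6 0. ]
```

Call:
move_arm([
  {"tx": -0.015, "ty": -0.013, "tz": 0.02, "wx": 0, "wy": 0, "wz": 0},
  {"tx": -0.015, "ty": -0.013, "tz": 0.04, "wx": 0, "wy": 0, "wz": 0},
  {"tx": -0.015, "ty": -0.013, "tz": 0.07, "wx": 0, "wy": 0, "wz": 0},
  {"tx": -0.015, "ty": -0.013, "tz": 0.1, "wx": 0, "wy": 0, "wz": 0},
  {"tx": -0.015, "ty": -0.013, "tz": 0.13, "wx": 0, "wy": 0, "wz": 0},
  {"tx": -0.015, "ty": -0.013, "tz": 0.13, "wx": 0, "wy": 0, "wz": 0},
  {"tx": -0.015, "ty": -0.013, "tz": 0.13, "wx": 0, "wy": 0, "wz": 0},
])

```text
clock: 9.13
ee_pos: [431.0, -148.6, 232.2]
tcp_rot: [2.974, -0.442, 0.661]
wrist_force: [0.0, -0.5, -2.7]
width: 33.1
finger_force: 40.0
```

```bash
python3 - <<'E'
from h import *
im=legoff(look=("top","side")); cv2.imwrite("pics/side3.png",cv2.resize(im[220:330,310:430,::-1],(650,596),interpolation=cv2.INTER_CUBIC))
E
```

```text
t 9.13 ee [ 431.  -148.6  232.2] F tool [-1.   0.5  2.5] T tool [-0.04 -0.58 -0.02] q [-0.43 -0.46  2.34  0.08  0.84  1.4 ]
 TCP along U 207.9 tip s 66.9 lateral in tool [-5.3 -2.6 -0. ] tilt [-0.001  0.001 -0.   ]
  top 119 84 tip off sleeve axis, tool xy [-1.2  0.1 -0. ]
  side 334 309 tip off sleeve axis, tool xy [-1.   0.5 -0. ]
```

View pics/side3.png

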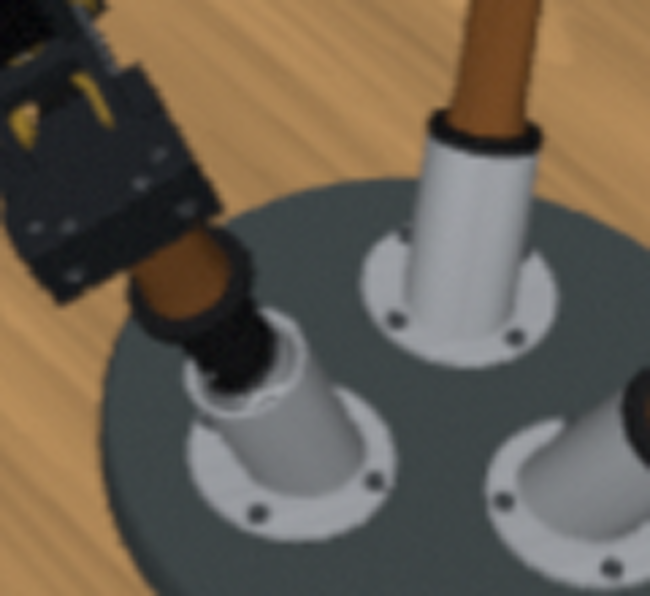

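The crop shows the thread end entering the mouth at (240,375), close to centred. I shift 1 mm and lower it gently.

Call:
move_arm([
  {"tx": 0.006, "ty": -0.001, "tz": 0.01, "wx": 0, "wy": 0, "wz": 0},
  {"tx": 0.006, "ty": -0.001, "tz": 0.03, "wx": 0, "wy": 0, "wz": 0},
  {"tx": 0.006, "ty": -0.001, "tz": 0.05, "wx": 0, "wy": 0, "wz": 0},
  {"tx": 0.006, "ty": -0.001, "tz": 0.07, "wx": 0, "wy": 0, "wz": 0},
  {"tx": 0.006, "ty": -0.001, "tz": 0.08, "wx": 0, "wy": 0, "wz": 0},
  {"tx": 0.006, "ty": -0.001, "tz": 0.08, "wx": 0, "wy": 0, "wz": 0},
  {"tx": 0.006, "ty": -0.001, "tz": 0.08, "wx": 0, "wy": 0, "wz": 0},
])

```text
clock: 9.82
ee_pos: [436.9, -150.3, 222.2]
tcp_rot: [2.973, -0.442, 0.662]
wrist_force: [-0.4, 0.7, -2.7]
width: 33.3
finger_force: 40.0
```

```bash
python3 - <<'E'
from h import *
legoff()
E
```

```text
t 9.82 ee [ 436.9 -150.3  222.2] F tool [-1.7 -0.6  2.2] T tool [-0.09 -0.61  0.01] q [-0.43 -0.44  2.34  0.08  0.81  1.4 ]
 TCP along U 196.3 tip s 55.3 lateral in tool [-4.1 -2.7 -0. ] tilt [-0.     0.002 -0.   ]
  side 329 280 tip off sleeve axis, tool xy [-0.   0.7 -0. ]
  top 93 87 tip off sleeve axis, tool xy [0.1 0.1 0. ]
```

Call:
move_arm([
  {"tx": 0, "ty": -0.001, "tz": 0.02, "wx": 0, "wy": 0, "wz": 0},
  {"tx": 0, "ty": -0.002, "tz": 0.04, "wx": 0, "wy": 0, "wz": 0},
  {"tx": 0, "ty": -0.002, "tz": 0.06, "wx": 0, "wy": 0, "wz": 0},
  {"tx": 0, "ty": -0.002, "tz": 0.08, "wx": 0, "wy": 0, "wz": 0},
  {"tx": 0, "ty": -0.002, "tz": 0.1, "wx": 0, "wy": 0, "wz": 0},
  {"tx": 0, "ty": -0.002, "tz": 0.12, "wx": 0, "wy": 0, "wz": 0},
  {"tx": 0, "ty": -0.002, "tz": 0.12, "wx": 0, "wy": 0, "wz": 0},
  {"tx": 0, "ty": -0.002, "tz": 0.12, "wx": 0, "wy": 0, "wz": 0},
])

```text
clock: 10.58
ee_pos: [444.2, -152.2, 205.8]
tcp_rot: [2.973, -0.442, 0.662]
wrist_force: [-0.5, 1.0, -2.0]
width: 33.2
finger_force: 40.0
```

```bash
python3 - <<'E'
from h import *
legoff()
E
```

```text
t 10.58 ee [ 444.2 -152.2  205.8] F tool [-1.5 -0.8  1.5] T tool [-0.06 -0.66 -0.01] q [-0.42 -0.41  2.35  0.08  0.76  1.4 ]
 TCP along U 178.2 tip s 37.2 lateral in tool [-4.1 -3.  -0. ] tilt [-0.     0.002 -0.   ]
  side 328 273 tip off sleeve axis, tool xy [-1.   0.6 -0. ]
  top 120 92 tip off sleeve axis, tool xy [ 0.3 -1.6  0. ]
```

Call:
move_arm([
  {"tx": 0, "ty": 0, "tz": 0.02, "wx": 0, "wy": 0, "wz": 0},
  {"tx": 0, "ty": 0, "tz": 0.04, "wx": 0, "wy": 0, "wz": 0},
  {"tx": 0, "ty": 0, "tz": 0.06, "wx": 0, "wy": 0, "wz": 0},
  {"tx": 0, "ty": 0, "tz": 0.08, "wx": 0, "wy": 0, "wz": 0},
  {"tx": 0, "ty": 0, "tz": 0.095, "wx": 0, "wy": 0, "wz": 0},
  {"tx": 0, "ty": 0, "tz": 0.105, "wx": 0, "wy": 0, "wz": 0},
  {"tx": 0, "ty": 0, "tz": 0.105, "wx": 0, "wy": 0, "wz": 0},
  {"tx": 0, "ty": 0, "tz": 0.105, "wx": 0, "wy": 0, "wz": 0},
])

```text
clock: 11.35
ee_pos: [450.8, -154.2, 191.8]
tcp_rot: [2.973, -0.442, 0.662]
wrist_force: [-0.2, -0.2, -2.0]
width: 33.2
finger_force: 40.0
```

```bash
python3 - <<'E'
from h import *
legoff(look=())if 0 else None
s=ctrl.state();R=Ro.from_rotvec(s["tcp_rot"]);v=s["ee_pos"]-S
print((v@U-141).round(1),R.inv().apply(v-(v@U)*U).round(1),R.inv().apply(s["wrist_force"]).round(1),R.inv().apply(s["torque"]).round(2))
E
```

```text
21.6 [-3.8 -3.  -0. ] [-1.   0.3  1.7] [-0.01 -0.64 -0.02]
```

Call:
move_arm([
  {"tx": 0, "ty": 0, "tz": 0.01, "wx": 0, "wy": 0, "wz": 0},
  {"tx": 0, "ty": 0, "tz": 0.02, "wx": 0, "wy": 0, "wz": 0},
  {"tx": 0, "ty": 0, "tz": 0.02, "wx": 0, "wy": 0, "wz": 0},
])

```text
clock: 11.6
ee_pos: [452.0, -154.6, 189.1]
tcp_rot: [2.973, -0.442, 0.663]
wrist_force: [-0.5, -0.8, -2.8]
width: 33.1
finger_force: 40.0
```

Call:
move_arm([
  {"tx": 0, "ty": 0, "tz": 0.01, "wx": 0, "wy": 0, "wz": 0},
  {"tx": 0, "ty": 0, "tz": 0.015, "wx": 0, "wy": 0, "wz": 0},
  {"tx": 0, "ty": 0, "tz": 0.015, "wx": 0, "wy": 0, "wz": 0},
])

```text
clock: 11.85
ee_pos: [453.2, -154.8, 188.0]
tcp_rot: [2.973, -0.442, 0.664]
wrist_force: [-4.2, 1.8, 2.5]
width: 33.6
finger_force: 40.0
```

Call:
move_arm([
  {"tx": 0, "ty": 0, "tz": -0.003, "wx": 0, "wy": 0, "wz": -0.25},
  {"tx": 0, "ty": 0, "tz": -0.005, "wx": 0, "wy": 0, "wz": -0.5},
  {"tx": 0, "ty": 0, "tz": -0.008, "wx": 0, "wy": 0, "wz": -0.75},
  {"tx": 0, "ty": 0, "tz": -0.01, "wx": 0, "wy": 0, "wz": -1},
  {"tx": 0, "ty": 0, "tz": -0.01, "wx": 0, "wy": 0, "wz": -1},
  {"tx": 0, "ty": 0, "tz": -0.01, "wx": 0, "wy": 0, "wz": -1},
])

```text
clock: 12.35
ee_pos: [452.3, -154.7, 188.5]
tcp_rot: [2.898, 0.293, 0.599]
wrist_force: [0.1, 0.3, -3.0]
width: 33.4
finger_force: 40.0
```

```bash
cat > r.py <<'E'
from h import *
s=ctrl.state();R=Ro.from_rotvec(s["tcp_rot"]);v=s["ee_pos"]-S
B=RS  # fixed reference frame of the sleeve
print("t",round(s["clock"],2),"tip s",(v@U-141).round(1),"lat(sleeve frame)",B.inv().apply(v-(v@U)*U).round(1)[:2],"F sleeve",B.inv().apply(s["wrist_force"]).round(1),"F tool",R.inv().apply(s["wrist_force"]).round(1),"T tool",R.inv().apply(s["torque"]).round(2))
print("turn",np.degrees((B.inv()*R).as_rotvec()).round(1),"q",s["joint_positions"].round(2),"w",s["width"].round(1))
E
python3 r.py
```

```text
t 12.35 tip s 18.0 lat(sleeve frame) [-3.7 -3. ] F sleeve [-1.3 -0.4  2.7] F tool [-0.9 -0.9  2.7] T tool [ 0.28 -0.5  -0.07]Traceback (most recent call last):
  File "r.py", line 5, in <module>
    print("turn",np.degrees((B.inv()*R).as_rotvec()).round(1),"q",s["joint_positions"].round(2),"w",s["width"].round(1))
                                                                                                    ^^^^^^^^^^^^^^^^
AttributeError: 'float' object has no attribute 'round'
```

Call:
move_arm([
  {"tx": 0, "ty": 0, "tz": 0.008, "wx": 0, "wy": 0, "wz": 0},
  {"tx": 0, "ty": 0, "tz": 0.016, "wx": 0, "wy": 0, "wz": 0},
  {"tx": 0, "ty": 0, "tz": 0.016, "wx": 0, "wy": 0, "wz": 0},
])

```text
clock: 12.6
ee_pos: [453.2, -154.9, 186.0]
tcp_rot: [2.898, 0.296, 0.598]
wrist_force: [-0.9, -0.5, -2.6]
width: 33.0
finger_force: 40.0
```

```bash
sed -i 's/s\["width"\].round(1)/s["width"]/' r.py; python3 r.py
```

```text
t 12.6 tip s 15.3 lat(sleeve frame) [-4. -3.] F sleeve [-1.7  0.7  2.1] F tool [-1.9 -0.2  2.1] T tool [ 0.19 -0.53 -0.01]
turn [  0.    0.1 -28.7] q [-0.42 -0.36  2.36  0.08  0.71  0.9 ] w 32.99198181945919
```

Call:
move_arm([
  {"tx": 0, "ty": 0, "tz": 0.008, "wx": 0, "wy": 0, "wz": 0},
  {"tx": 0, "ty": 0, "tz": 0.016, "wx": 0, "wy": 0, "wz": 0},
  {"tx": 0, "ty": 0, "tz": 0.016, "wx": 0, "wy": 0, "wz": 0},
])

```text
clock: 12.85
ee_pos: [454.2, -155.2, 183.9]
tcp_rot: [2.897, 0.297, 0.598]
wrist_force: [-0.8, -0.1, -2.7]
width: 33.3
finger_force: 40.0
```

Call:
move_arm([
  {"tx": 0, "ty": 0, "tz": 0.008, "wx": 0, "wy": 0, "wz": 0},
  {"tx": 0, "ty": 0, "tz": 0.016, "wx": 0, "wy": 0, "wz": 0},
  {"tx": 0, "ty": 0, "tz": 0.016, "wx": 0, "wy": 0, "wz": 0},
])

```text
clock: 13.1
ee_pos: [455.4, -155.6, 182.7]
tcp_rot: [2.897, 0.298, 0.599]
wrist_force: [-4.4, 1.7, 2.5]
width: 33.2
finger_force: 40.0
```

```bash
python3 r.py
```

```text
t 13.1 tip s 11.4 lat(sleeve frame) [-3.2 -3. ] F sleeve [-3.2 -0.4 -4.3] F tool [-2.6 -1.8 -4.3] T tool [ 0.4  -0.88 -0.06]
turn [  0.    0.2 -28.8] q [-0.42 -0.35  2.36  0.08  0.7   0.9 ] w 33.19765331371479
```

Backing off 29° let the leg drop about 6 mm past the old stop, so the thread starts have been passed. Now clockwise, following the lead of 1.6 mm per half-rad call.

Call:
move_arm([
  {"tx": 0, "ty": 0, "tz": 0.003, "wx": 0, "wy": 0, "wz": 0.2},
  {"tx": 0, "ty": 0, "tz": 0.005, "wx": 0, "wy": 0, "wz": 0.4},
  {"tx": 0, "ty": 0, "tz": 0.007, "wx": 0, "wy": 0, "wz": 0.6},
  {"tx": 0, "ty": 0, "tz": 0.009, "wx": 0, "wy": 0, "wz": 0.8},
  {"tx": 0, "ty": 0, "tz": 0.011, "wx": 0, "wy": 0, "wz": 1},
  {"tx": 0, "ty": 0, "tz": 0.011, "wx": 0, "wy": 0, "wz": 1},
  {"tx": 0, "ty": 0, "tz": 0.011, "wx": 0, "wy": 0, "wz": 1},
])

```text
clock: 13.68
ee_pos: [456.1, -155.3, 181.3]
tcp_rot: [2.974, -0.443, 0.664]
wrist_force: [-3.9, 3.5, 4.4]
width: 33.0
finger_force: 40.0
```

```bash
python3 r.py
```

```text
t 13.68 tip s 9.8 lat(sleeve frame) [-3.3 -3.5] F sleeve [-2.5 -2.2 -6. ] F tool [-2.4 -2.2 -6. ] T tool [ 0.49 -1.03  0.02]
turn [ 0.1  0.1 -0.1] q [-0.42 -0.35  2.36  0.08  0.69  1.4 ] w 32.98581762434531
```

The leg went down 1.6 mm as the lead says, with a light force: the thread has caught. On with it.

Call:
move_arm([
  {"tx": 0, "ty": 0, "tz": 0.002, "wx": 0, "wy": 0, "wz": 0.2},
  {"tx": 0, "ty": 0, "tz": 0.004, "wx": 0, "wy": 0, "wz": 0.4},
  {"tx": 0, "ty": 0, "tz": 0.006, "wx": 0, "wy": 0, "wz": 0.6},
  {"tx": 0, "ty": 0, "tz": 0.008, "wx": 0, "wy": 0, "wz": 0.8},
  {"tx": 0, "ty": 0, "tz": 0.01, "wx": 0, "wy": 0, "wz": 1},
  {"tx": 0, "ty": 0, "tz": 0.01, "wx": 0, "wy": 0, "wz": 1},
  {"tx": 0, "ty": 0, "tz": 0.01, "wx": 0, "wy": 0, "wz": 1},
])

```text
clock: 14.27
ee_pos: [457.0, -155.3, 180.1]
tcp_rot: [-2.785, 1.171, -0.671]
wrist_force: [-2.7, 3.8, 3.9]
width: 33.3
finger_force: 40.0
```

Call:
move_arm([
  {"tx": 0, "ty": 0, "tz": 0.002, "wx": 0, "wy": 0, "wz": 0.2},
  {"tx": 0, "ty": 0, "tz": 0.004, "wx": 0, "wy": 0, "wz": 0.4},
  {"tx": 0, "ty": 0, "tz": 0.006, "wx": 0, "wy": 0, "wz": 0.6},
  {"tx": 0, "ty": 0, "tz": 0.008, "wx": 0, "wy": 0, "wz": 0.8},
  {"tx": 0, "ty": 0, "tz": 0.01, "wx": 0, "wy": 0, "wz": 0.95},
  {"tx": 0, "ty": 0, "tz": 0.01, "wx": 0, "wy": 0, "wz": 0.95},
  {"tx": 0, "ty": 0, "tz": 0.01, "wx": 0, "wy": 0, "wz": 0.95},
])

```text
clock: 14.85
ee_pos: [458.1, -155.6, 179.0]
tcp_rot: [-2.358, 1.738, -0.617]
wrist_force: [-1.9, 5.8, 3.8]
width: 33.5
finger_force: 40.0
```

```bash
python3 r.py
```

```text
t 14.85 tip s 6.9 lat(sleeve frame) [-2.5 -3.9] F sleeve [-1.6 -5.  -4.9] F tool [-5.1 -1.5 -4.9] T tool [ 0.19 -1.36  0.08]
turn [ 0.2  0.2 55.8] q [-0.42 -0.34  2.36  0.08  0.69  2.37] w 33.49741346175369
```

Call:
move_arm([
  {"tx": 0, "ty": 0, "tz": 0, "wx": 0, "wy": 0, "wz": 0},
  {"tx": 0, "ty": 0, "tz": 0, "wx": 0, "wy": 0, "wz": 0},
  {"tx": 0, "ty": 0, "tz": 0, "wx": 0, "wy": 0, "wz": 0},
  {"tx": 0, "ty": 0, "tz": 0, "wx": 0, "wy": 0, "wz": 0},
  {"tx": 0, "ty": 0, "tz": 0, "wx": 0, "wy": 0, "wz": 0},
  {"tx": 0, "ty": 0, "tz": 0, "wx": 0, "wy": 0, "wz": 0},
], hand=0.8)

```text
clock: 15.35
ee_pos: [457.1, -156.3, 177.8]
tcp_rot: [-2.361, 1.739, -0.617]
wrist_force: [0.1, 0.2, 0.6]
width: 69.7
finger_force: 0.0
```

```bash
python3 r.py; python3 - <<'E'
from h import *
im=ctrl.get_image("side")[0]; cv2.imwrite("pics/side4.png",cv2.resize(im[180:330,280:440,::-1],(640,600),interpolation=cv2.INTER_CUBIC))
E
```

```text
t 15.35 tip s 6.1 lat(sleeve frame) [-3.6 -2.9] F sleeve [ 0.2 -0.2 -0.5] F tool [ 0.  -0.3 -0.5] T tool [-0.22 -0.19  0.  ]
turn [ 0.1  0.1 55.7] q [-0.42 -0.34  2.36  0.08  0.68  2.37] w 69.74050058673976
```

View pics/side4.png

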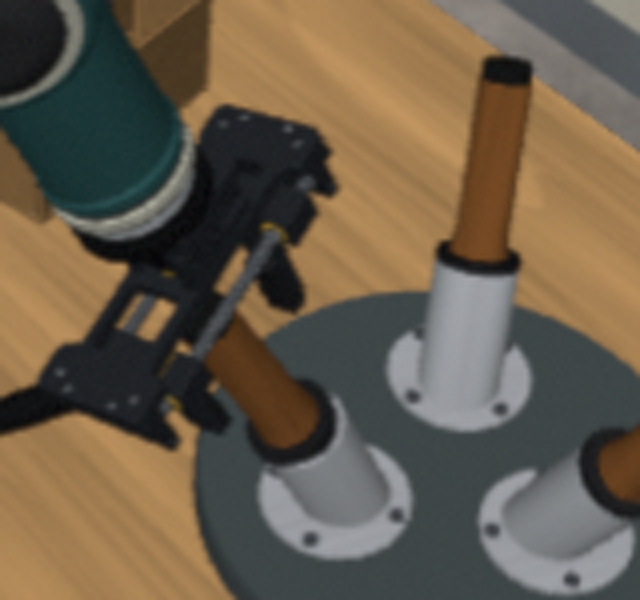

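Released; the leg stands in the sleeve with its collar at (290,425), a few mm above the rim. I turn the open fingers back and grip again.

Call:
move_arm([
  {"tx": -0.002, "ty": -0.009, "tz": -0.005, "wx": 0, "wy": 0, "wz": 0},
  {"tx": -0.002, "ty": -0.009, "tz": -0.005, "wx": 0, "wy": 0, "wz": -1},
  {"tx": -0.002, "ty": -0.009, "tz": -0.005, "wx": 0, "wy": 0, "wz": -1},
  {"tx": -0.002, "ty": -0.009, "tz": -0.005, "wx": 0, "wy": 0, "wz": -1},
  {"tx": -0.002, "ty": -0.009, "tz": -0.005, "wx": 0, "wy": 0, "wz": -1},
  {"tx": -0.002, "ty": -0.009, "tz": -0.005, "wx": 0, "wy": 0, "wz": -1},
])

```text
clock: 15.9
ee_pos: [458.0, -155.4, 179.0]
tcp_rot: [-2.809, 1.133, -0.673]
wrist_force: [-0.6, 0.6, 0.1]
width: 70.0
finger_force: 0.0
```

Call:
move_arm([
  {"tx": 0, "ty": 0, "tz": 0, "wx": 0, "wy": 0, "wz": -1},
  {"tx": 0, "ty": 0, "tz": 0, "wx": 0, "wy": 0, "wz": -1},
  {"tx": 0, "ty": 0, "tz": 0, "wx": 0, "wy": 0, "wz": -1},
  {"tx": 0, "ty": 0, "tz": 0, "wx": 0, "wy": 0, "wz": -1},
  {"tx": 0, "ty": 0, "tz": 0, "wx": 0, "wy": 0, "wz": -1},
])

```text
clock: 16.32
ee_pos: [458.0, -155.3, 178.9]
tcp_rot: [2.973, -0.404, 0.66]
wrist_force: [-0.7, 0.4, -0.2]
width: 70.4
finger_force: 0.0
```

Call:
move_arm([
  {"tx": 0, "ty": 0, "tz": 0, "wx": 0, "wy": 0, "wz": -1},
  {"tx": 0, "ty": 0, "tz": 0, "wx": 0, "wy": 0, "wz": -1},
  {"tx": 0, "ty": 0, "tz": 0, "wx": 0, "wy": 0, "wz": -1},
  {"tx": 0, "ty": 0, "tz": 0, "wx": 0, "wy": 0, "wz": -1},
  {"tx": 0, "ty": 0, "tz": 0, "wx": 0, "wy": 0, "wz": -1},
])

```text
clock: 16.73
ee_pos: [457.9, -155.3, 178.9]
tcp_rot: [2.889, 0.33, 0.595]
wrist_force: [-0.0, -0.3, 0.5]
width: 70.3
finger_force: 0.0
```

Call:
move_arm([
  {"tx": 0, "ty": 0, "tz": 0, "wx": 0, "wy": 0, "wz": -1},
  {"tx": 0, "ty": 0, "tz": 0, "wx": 0, "wy": 0, "wz": -1},
  {"tx": 0, "ty": 0, "tz": 0, "wx": 0, "wy": 0, "wz": -1},
  {"tx": 0, "ty": 0, "tz": 0, "wx": 0, "wy": 0, "wz": -1},
  {"tx": 0, "ty": 0, "tz": 0, "wx": 0, "wy": 0, "wz": -1},
])

```text
clock: 17.15
ee_pos: [457.9, -155.3, 178.9]
tcp_rot: [2.647, 1.005, 0.499]
wrist_force: [-0.5, -0.6, -0.1]
width: 70.7
finger_force: 0.0
```

Call:
move_arm([
  {"tx": 0, "ty": 0, "tz": 0, "wx": 0, "wy": 0, "wz": -1},
  {"tx": 0, "ty": 0, "tz": 0, "wx": 0, "wy": 0, "wz": -1},
  {"tx": 0, "ty": 0, "tz": 0, "wx": 0, "wy": 0, "wz": -1},
  {"tx": 0, "ty": 0, "tz": 0, "wx": 0, "wy": 0, "wz": -1},
  {"tx": 0, "ty": 0, "tz": 0, "wx": 0, "wy": 0, "wz": -1},
  {"tx": 0, "ty": 0, "tz": 0, "wx": 0, "wy": 0, "wz": -1},
])

```text
clock: 17.65
ee_pos: [457.9, -155.3, 178.9]
tcp_rot: [2.271, 1.589, 0.382]
wrist_force: [-0.2, -0.1, 0.0]
width: 70.3
finger_force: 0.0
```

```bash
python3 r.py
```

```text
t 17.65 tip s 6.9 lat(sleeve frame) [-2.7 -4. ] F sleeve [-0.2  0.2 -0.1] F tool [-0.2 -0.2 -0.1] T tool [ 0.27 -0.09 -0.06]
turn [ -0.1   0.1 -87. ] q [-0.41 -0.34  2.36  0.08  0.69 -0.11] w 70.32732647281847
```

Call:
move_arm([
  {"tx": 0, "ty": 0, "tz": 0, "wx": 0, "wy": 0, "wz": 0},
  {"tx": 0, "ty": 0, "tz": 0, "wx": 0, "wy": 0, "wz": 0},
  {"tx": 0, "ty": 0, "tz": 0, "wx": 0, "wy": 0, "wz": 0},
  {"tx": 0, "ty": 0, "tz": 0, "wx": 0, "wy": 0, "wz": 0},
  {"tx": 0, "ty": 0, "tz": 0, "wx": 0, "wy": 0, "wz": 0},
  {"tx": 0, "ty": 0, "tz": 0, "wx": 0, "wy": 0, "wz": 0},
  {"tx": 0, "ty": 0, "tz": 0, "wx": 0, "wy": 0, "wz": 0},
  {"tx": 0, "ty": 0, "tz": 0, "wx": 0, "wy": 0, "wz": 0},
], hand=0)

```text
clock: 18.32
ee_pos: [457.8, -155.3, 178.8]
tcp_rot: [2.263, 1.598, 0.379]
wrist_force: [-0.6, 0.4, 0.8]
width: 32.9
finger_force: 39.9
```

```bash
python3 r.py
```

```text
t 18.32 tip s 6.9 lat(sleeve frame) [-2.9 -4. ] F sleeve [-0.3 -0.2 -1. ] F tool [ 0.2 -0.3 -1. ] T tool [ 0.4  -0.05 -0.03]
turn [ -0.1   0.1 -87.5] q [-0.41 -0.34  2.36  0.08  0.69 -0.12] w 32.92286088568854
```

Call:
move_arm([
  {"tx": 0, "ty": 0, "tz": 0.003, "wx": 0, "wy": 0, "wz": 0.2},
  {"tx": 0, "ty": 0, "tz": 0.005, "wx": 0, "wy": 0, "wz": 0.4},
  {"tx": 0, "ty": 0, "tz": 0.007, "wx": 0, "wy": 0, "wz": 0.6},
  {"tx": 0, "ty": 0, "tz": 0.009, "wx": 0, "wy": 0, "wz": 0.8},
  {"tx": 0, "ty": 0, "tz": 0.011, "wx": 0, "wy": 0, "wz": 1},
  {"tx": 0, "ty": 0, "tz": 0.011, "wx": 0, "wy": 0, "wz": 1},
])

```text
clock: 18.82
ee_pos: [458.5, -155.8, 177.6]
tcp_rot: [2.645, 1.007, 0.499]
wrist_force: [-2.4, 0.1, 2.0]
width: 33.3
finger_force: 39.9
```

Call:
move_arm([
  {"tx": 0, "ty": 0, "tz": 0.003, "wx": 0, "wy": 0, "wz": 0.2},
  {"tx": 0, "ty": 0, "tz": 0.005, "wx": 0, "wy": 0, "wz": 0.4},
  {"tx": 0, "ty": 0, "tz": 0.007, "wx": 0, "wy": 0, "wz": 0.6},
  {"tx": 0, "ty": 0, "tz": 0.009, "wx": 0, "wy": 0, "wz": 0.8},
  {"tx": 0, "ty": 0, "tz": 0.011, "wx": 0, "wy": 0, "wz": 1},
  {"tx": 0, "ty": 0, "tz": 0.011, "wx": 0, "wy": 0, "wz": 1},
])

```text
clock: 19.32
ee_pos: [459.5, -155.9, 176.2]
tcp_rot: [2.888, 0.334, 0.596]
wrist_force: [-0.5, -0.0, 2.3]
width: 33.5
finger_force: 39.9
```

```bash
python3 r.py
```

```text
t 19.32 tip s 3.8 lat(sleeve frame) [-2.3 -4. ] F sleeve [ 0.5  0.2 -2.3] F tool [ 0.4  0.4 -2.3] T tool [ 0.12 -0.34 -0.03]
turn [ -0.    0.2 -30.2] q [-0.41 -0.33  2.36  0.08  0.68  0.88] w 33.47674357967622
```

Call:
move_arm([
  {"tx": 0, "ty": 0, "tz": 0.003, "wx": 0, "wy": 0, "wz": 0.2},
  {"tx": 0, "ty": 0, "tz": 0.005, "wx": 0, "wy": 0, "wz": 0.4},
  {"tx": 0, "ty": 0, "tz": 0.007, "wx": 0, "wy": 0, "wz": 0.6},
  {"tx": 0, "ty": 0, "tz": 0.009, "wx": 0, "wy": 0, "wz": 0.8},
  {"tx": 0, "ty": 0, "tz": 0.01, "wx": 0, "wy": 0, "wz": 0.9},
  {"tx": 0, "ty": 0, "tz": 0.01, "wx": 0, "wy": 0, "wz": 0.9},
])

```text
clock: 19.82
ee_pos: [460.3, -156.0, 175.0]
tcp_rot: [2.972, -0.324, 0.657]
wrist_force: [-1.5, 0.2, 2.1]
width: 33.5
finger_force: 39.9
```

```bash
python3 r.py
```

```text
t 19.82 tip s 2.4 lat(sleeve frame) [-2.1 -4.1] F sleeve [-0.5  0.2 -2.5] F tool [-0.5  0.2 -2.5] T tool [-0.01 -0.21 -0.  ]
turn [ 0.   0.2 -4.6] q [-0.41 -0.33  2.36  0.08  0.67  1.32] w 33.45915664219486
```

Still free-turning. I continue in smaller turns until it stops.

Call:
move_arm([
  {"tx": 0, "ty": 0, "tz": 0.002, "wx": 0, "wy": 0, "wz": 0.15},
  {"tx": 0, "ty": 0, "tz": 0.004, "wx": 0, "wy": 0, "wz": 0.3},
  {"tx": 0, "ty": 0, "tz": 0.005, "wx": 0, "wy": 0, "wz": 0.45},
  {"tx": 0, "ty": 0, "tz": 0.006, "wx": 0, "wy": 0, "wz": 0.6},
  {"tx": 0, "ty": 0, "tz": 0.006, "wx": 0, "wy": 0, "wz": 0.6},
])

```text
clock: 20.23
ee_pos: [460.7, -156.1, 174.2]
tcp_rot: [2.949, -0.781, 0.681]
wrist_force: [-0.7, -0.3, 2.0]
width: 33.2
finger_force: 39.9
```

```bash
python3 r.py;  python3 - <<'E'
from h import *
im=ctrl.get_image("side")[0]; cv2.imwrite("pics/side5.png",cv2.resize(im[220:330,310:430,::-1],(650,596),interpolation=cv2.INTER_CUBIC))
E
```

```text
t 20.23 tip s 1.4 lat(sleeve frame) [-2.2 -4.1] F sleeve [ 0.3  0.5 -2. ] F tool [ 0.4  0.4 -2. ] T tool [ 0.18 -0.24  0.01]
turn [ 0.1  0.2 12.6] q [-0.41 -0.33  2.36  0.08  0.67  1.62] w 33.21317300790447
```

View pics/side5.png

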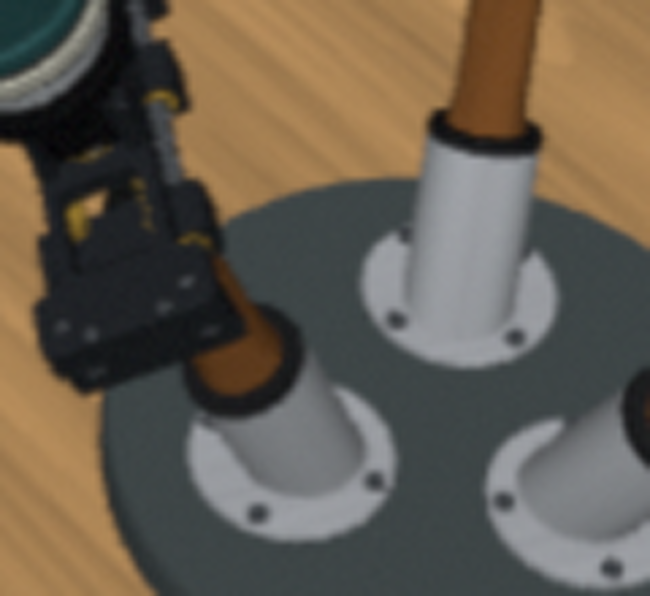

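The collar at (245,375) looks near the rim, but no stop is felt yet. I turn on.

Call:
move_arm([
  {"tx": 0, "ty": 0, "tz": 0.002, "wx": 0, "wy": 0, "wz": 0.15},
  {"tx": 0, "ty": 0, "tz": 0.004, "wx": 0, "wy": 0, "wz": 0.3},
  {"tx": 0, "ty": 0, "tz": 0.005, "wx": 0, "wy": 0, "wz": 0.4},
  {"tx": 0, "ty": 0, "tz": 0.005, "wx": 0, "wy": 0, "wz": 0.4},
  {"tx": 0, "ty": 0, "tz": 0.005, "wx": 0, "wy": 0, "wz": 0.4},
])

```text
clock: 20.7
ee_pos: [460.9, -155.9, 174.2]
tcp_rot: [-2.847, 1.064, -0.678]
wrist_force: [-5.0, 2.6, 8.6]
width: 33.1
finger_force: 39.9
```

```bash
python3 r.py
```

```text
t 20.7 tip s 1.4 lat(sleeve frame) [-1.9 -4.3] F sleeve [ -1.4  -1.  -10.1] F tool [ -1.7  -0.4 -10.1] T tool [ 0.13 -0.55  0.12]
turn [ 0.1  0.2 24. ] q [-0.41 -0.33  2.36  0.08  0.67  1.82] w 33.069184310578784
```

Depth has stopped and the push has risen to 10 N: the collar is on the rim. I turn a little more, without pushing, to feel the thread tighten.

Call:
move_arm([
  {"tx": 0, "ty": 0, "tz": 0, "wx": 0, "wy": 0, "wz": 0.15},
  {"tx": 0, "ty": 0, "tz": 0, "wx": 0, "wy": 0, "wz": 0.3},
  {"tx": 0, "ty": 0, "tz": 0, "wx": 0, "wy": 0, "wz": 0.4},
  {"tx": 0, "ty": 0, "tz": 0, "wx": 0, "wy": 0, "wz": 0.4},
])

```text
clock: 21.03
ee_pos: [461.3, -156.1, 174.4]
tcp_rot: [-2.688, 1.327, -0.662]
wrist_force: [-4.5, 1.9, 7.0]
width: 33.2
finger_force: 39.9
```

```bash
python3 r.py
```

```text
t 21.03 tip s 1.4 lat(sleeve frame) [-1.6 -4.3] F sleeve [-1.5 -0.5 -8.4] F tool [-1.5  0.4 -8.4] T tool [ 0.07 -0.47  0.1 ]
turn [ 0.1  0.2 35.5] q [-0.41 -0.33  2.36  0.08  0.67  2.02] w 33.16604697540179
```

Call:
move_arm([
  {"tx": 0, "ty": 0, "tz": 0, "wx": 0, "wy": 0, "wz": 0.15},
  {"tx": 0, "ty": 0, "tz": 0, "wx": 0, "wy": 0, "wz": 0.3},
  {"tx": 0, "ty": 0, "tz": 0, "wx": 0, "wy": 0, "wz": 0.45},
  {"tx": 0, "ty": 0, "tz": 0, "wx": 0, "wy": 0, "wz": 0.6},
  {"tx": 0, "ty": 0, "tz": 0, "wx": 0, "wy": 0, "wz": 0.6},
])

```text
clock: 21.45
ee_pos: [461.8, -156.1, 174.6]
tcp_rot: [-2.413, 1.68, -0.628]
wrist_force: [0.5, 4.3, 5.7]
width: 32.8
finger_force: 39.9
```

```bash
python3 r.py
```

```text
t 21.45 tip s 1.4 lat(sleeve frame) [-1.  -4.5] F sleeve [ 1.7 -4.2 -5.5] F tool [-2.3 -3.9 -5.5] T tool [ 0.34 -0.36 -0.23]
turn [ 0.2  0.3 52.7] q [-0.41 -0.33  2.36  0.08  0.67  2.32] w 32.809752714589294
```

A resisting torque of -0.23 N m now opposes the turn, at unchanged depth: it is snug. I let go and draw back along the axis.

Call:
move_arm([
  {"tx": 0, "ty": 0, "tz": 0, "wx": 0, "wy": 0, "wz": 0},
  {"tx": 0, "ty": 0, "tz": 0, "wx": 0, "wy": 0, "wz": 0},
  {"tx": 0, "ty": 0, "tz": 0, "wx": 0, "wy": 0, "wz": 0},
  {"tx": 0, "ty": 0, "tz": 0, "wx": 0, "wy": 0, "wz": 0},
  {"tx": 0, "ty": 0, "tz": 0, "wx": 0, "wy": 0, "wz": 0},
  {"tx": 0, "ty": 0, "tz": 0, "wx": 0, "wy": 0, "wz": 0},
  {"tx": 0, "ty": 0, "tz": 0, "wx": 0, "wy": 0, "wz": 0},
], hand=1)

```text
clock: 22.03
ee_pos: [460.3, -156.2, 172.8]
tcp_rot: [-2.411, 1.685, -0.623]
wrist_force: [-0.1, 0.0, 0.4]
width: 77.8
finger_force: 0.0
```

Call:
move_arm([
  {"tx": 0, "ty": 0, "tz": -0.1, "wx": 0, "wy": 0, "wz": 0},
  {"tx": 0, "ty": 0, "tz": -0.25, "wx": 0, "wy": 0, "wz": 0},
  {"tx": 0, "ty": 0, "tz": -0.4, "wx": 0, "wy": 0, "wz": 0},
  {"tx": 0, "ty": 0, "tz": -0.55, "wx": 0, "wy": 0, "wz": 0},
  {"tx": 0, "ty": 0, "tz": -0.7, "wx": 0, "wy": 0, "wz": 0},
  {"tx": 0, "ty": 0, "tz": -0.7, "wx": 0, "wy": 0, "wz": 0},
  {"tx": 0, "ty": 0, "tz": -0.7, "wx": 0, "wy": 0, "wz": 0},
])

```text
clock: 22.62
ee_pos: [418.5, -143.6, 269.6]
tcp_rot: [-2.409, 1.684, -0.629]
wrist_force: [-0.4, 0.0, 0.2]
width: 88.2
finger_force: 0.0
```

```bash
python3 r.py;  python3 - <<'E'
from h import *
im,d=ctrl.get_image("side"); cv2.imwrite("pics/side6.png",cv2.resize(im[170:350,270:480,::-1],(700,600),interpolation=cv2.INTER_CUBIC))
P=cloud("side",d).reshape(-1,3)
for o in (0,120,240):  # foot height along each leg's axis, seen the same way
    Q=Ro.from_euler("z",o,degrees=True); C=np.array([593.5,-201,0]); u=Q.apply(U); b=C+Q.apply(S-C); v=P-b; s=v@u; r=np.linalg.norm(v-np.outer(s,u),axis=1)
    m=(r<14)&(s>150)&(s<230); print(o,m.sum(),np.percentile(s[m],[50,90,98]).round(1))
E
```

```text
t 22.62 tip s 106.5 lat(sleeve frame) [-1.7 -3.7] F sleeve [-0.3  0.1 -0.4] F tool [-0.1  0.3 -0.4] T tool [-0.21 -0.26  0.04]
turn [ 0.2  0.3 52.9] q [-0.43 -0.53  2.3   0.07  0.93  2.33] w 88.20578098387526
0 147 [198.4 200.7 201.7]
120 97 [198.5 200.  200.3]
240 88 [189.8 200.5 201.1]
```

View pics/side6.png

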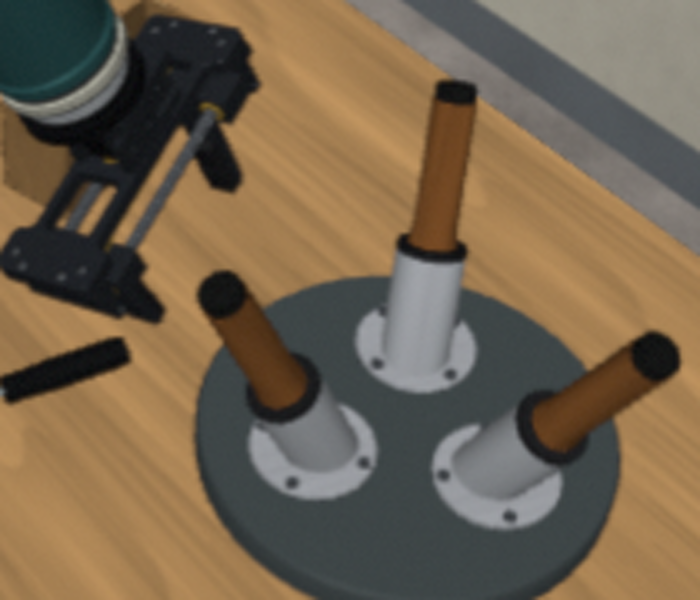

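The new leg (foot at (222,295), collar at (283,387)) sits like the other two. Its foot is about 200 mm up its axis, as theirs are, and the gripper is clear. I hand it in.

```bash
python3 -c "
from rig import ctrl
print(ctrl.sign_off())"
```

```text
the job is handed in; nothing more can be done
None
```

The loose leg is screwed home in the empty sleeve, collar on the rim, and released; I never touched the drill, glue bottle or screwdriver, and I handed the job in at about 23 s on the robot's clock.

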